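Find the unlatched bay cover and push it open

ROBOT

A 6-joint arm with a two-finger parallel gripper is mounted at the origin on the work surface. World frame = base frame: x ahead of the robot, y to its left, z up, the work surface at z = 0. Lengths are in m, angles in degrees, forces in N, time in s.
With the tool pointing down it reaches from about 0.25 to 0.725 m from the base axis. Payload 9.7 kg.
Tool frame: the origin (TCP) lies at the very end of the fingers, on their centre line; the grasp point (between the pads) lies 19 mm behind it; z points along the fingers, y is the direction in which the jaws open and shut (so a half turn about z gives the same grasp; the last joint's range is limited). The gripper opens to 85 mm and grips with 20 to 120 N. Pads are 22 mm wide; open, the fingers measure 114 mm over their backs; the gripper's body (76 mm by 85 mm) begins 54 mm behind the grasp point. The pads swing forward as they close: fully open they stand 13 mm farther back than shut.
Start: joints at [0, 4.979, 10.078, 95.1, 0, 90], TCP at [0.55, -0, 0.231] pointing down, gripper open.
Joint ranges: [-179.16, 179.16], [-48.56, 103.87], [-65.8, 70.77], [-126.05, 130.52], [-82.76, 87.17], [-180, 180]. Speed limits (degrees/s): [127.2, 127.2, 147.25, 180, 180, 180].

INTERFACE

Orientations are given as [roll, pitch, yaw] about the fixed x, y, z axes, in that order (R = Rz(yaw) Ry(pitch) Rx(roll)).
In Python, from workcell import bot gives the robot as it stands.
- The arm moves only by the shell command python3 -m pendant 'ROWS' [FORCE]. ROWS is JSON, a list that holds one entry, the list of rows, each a list of 7 numbers: the shift along the tool's x, y, z in cm, then the turn, a rotation vector about the tool's x, y, z in rad, then the opening in per cent of the stroke, from 0 (shut) to 100 (fully open). In form: [[[dx, dy, dz, ax, ay, az, gripper], ...]]. A call has 1 to 5 rows; each row shifts and turns the pose as measured when the row begins, along the tool's axes as they then stand; what a row does not reach is not made up. A row lasts 1/12 s, in which the tool goes at most 41.7 mm and 7.16 degrees, less where a joint would pass 70% of its speed; a pose out of reach is approached as far as the arm can. A call with a gripper value outside its range is refused whole. The fingers move at their own pace and stop on an object; FORCE is the grip in N (left out, the last holds). Time passes only in rows, so rows that do not move let the fingers close. It gives the time, the measured TCP pose, the force and the opening at its end, in the units of the state.
- bot.get_obs(): the state, without advancing time (a new reading comes with each control period).
- bot.camera(name): name is "scene" or "side" or "wrist"; returns the picture (384x512x3 uint8, red, green, blue); there is no depth.
- bot.get_calibration(name): a dict with "intrinsics" (3x3 intrinsics, pixels), "D" ([k1, k2, p1, p2, k3] as OpenCV has them; the pictures are not rectified), "pose" (4x4, takes a point from camera to world coordinates); the wrist camera has in their place "T_tool_cam" (4x4, takes a point from camera to tool coordinates, whose origin is the TCP and whose axes are the flange's). Camera axes: x right, y down, z forward; pixel columns grow to the right and rows downward; lengths in m; the calibration is good to about 2 mm. A picture is of the moment at which its call begins: read the wrist's pose just before it. get_calibration takes no time and is no camera call.
- bot.job_done(): hands the job in, once; it reports no verdict.
Trained networks look in the newest picture that a camera, given by its name, has taken for a name from the list of things; names that differ only in an ending like _2 or _b are one class to them, and where a whole thing is asked for, a point or a joint stands for the part that bears it (a point fixed in the world has none). Each returns a list of dicts, best first, with "confidence" (0 to 1); they miss things now and then, are a little off and sometimes report something else, mostly with a low value. They report only what shows in the picture. A call takes as long as a camera call.
- bot.masks_of(camera, thing): "pixels" (384x512 bool, what is visible of it) and "extent" ([left, top, right, bottom] in pixels, round what is visible of it).
- bot.mark_of(camera, thing): "uv" ([column, row] in pixels: a listed point, or the origin of a listed thing).
The state is a dict: "time": time; "q": joint angles; "qd": joint speeds; "joint_efforts": joint torques, N m; "ee_pos": TCP position; "tcp_rot": TCP orientation; "wrist_force": force on the tool from outside, world axes, zero at the start; "torque": the same for the moment, N m; "opening": finger opening in m.
Only numpy, scipy, OpenCV 4.12 (cv2) and the standard library are available. Lean on these libraries where they do the work, as an engineer would, in place of code of your own. Each camera call takes 0.05 s, during which the arm holds its last target. There are 200 camera calls.

TASK

One of the four identical bay covers in the top of the test chassis has been left unlatched: press gently with the fingertips on the near part of the covers, one after another, to find the one that rocks, without forcing the latched ones. Push that cover's near end down into its bay and on until the cover stands nearly upright, then come clear and leave it standing open. Pick nothing up, and leave everything else lying where it is.

Things in the scene. Friction and masses are not known exactly. Their poses are not given: they have to be found in the camera images.
- chassis: dark steel test chassis, 280 mm (x, depth) by 420 mm (y, width) by 85 mm high, fixed on the bench; origin at the centre of its underside, its x points away from the robot (to its rear). Its flat deck is 85 mm above the bench. The four bays sit in one row along its y, 90 mm apart, centred 30 mm nearer the robot than the chassis centre; which bay stands at which place in the row varies.
- bay_a: one of the four identical plug-in bays, an aluminium frame 100 mm (x) by 90 mm (y), top flush with the chassis deck; origin at the centre of its underside, 79 mm below the deck; axes parallel to the chassis's. Its opening, 90 x 80 mm inside 5 mm walls, is filled by the cover and is 77 mm deep and empty below it.
- press_a (a point): point on the upper face of the cover of bay_a (aluminium plate 86 mm (x) x 76 mm (y) x 4 mm, flush with the deck when shut, four black slots over its far end). The pivot line runs along y, 30 mm from the far edge and 56 mm from the near edge of the cover, 2 mm below its upper face; this point lies 33 mm nearer the robot than the pivot, 23 mm from the near edge, midway in y, and moves with the cover.
- cover_a (a joint): angle of the cover of bay_a about its pivot, rad: 0 shut and flush, growing as the near part goes down into the bay and the short far part rises. A latched cover gives only about 0.05 rad under 6 N at the press point and springs back, stop at 0.08. The one unlatched cover turns under about 1 to 2 N, rocks back to -0.15, opens to a stop at 1.45 and stays where it is left.
- bay_b: one of the four identical plug-in bays, an aluminium frame 100 mm (x) by 90 mm (y), top flush with the chassis deck; origin at the centre of its underside, 79 mm below the deck; axes parallel to the chassis's. Its opening, 90 x 80 mm inside 5 mm walls, is filled by the cover and is 77 mm deep and empty below it.
- press_b (a point): point on the upper face of the cover of bay_b (aluminium plate 86 mm (x) x 76 mm (y) x 4 mm, flush with the deck when shut, four black slots over its far end). The pivot line runs along y, 30 mm from the far edge and 56 mm from the near edge of the cover, 2 mm below its upper face; this point lies 33 mm nearer the robot than the pivot, 23 mm from the near edge, midway in y, and moves with the cover.
- cover_b (a joint): angle of the cover of bay_b about its pivot, rad: 0 shut and flush, growing as the near part goes down into the bay and the short far part rises. A latched cover gives only about 0.05 rad under 6 N at the press point and springs back, stop at 0.08. The one unlatched cover turns under about 1 to 2 N, rocks back to -0.15, opens to a stop at 1.45 and stays where it is left.
- bay_c: one of the four identical plug-in bays, an aluminium frame 100 mm (x) by 90 mm (y), top flush with the chassis deck; origin at the centre of its underside, 79 mm below the deck; axes parallel to the chassis's. Its opening, 90 x 80 mm inside 5 mm walls, is filled by the cover and is 77 mm deep and empty below it.
- press_c (a point): point on the upper face of the cover of bay_c (aluminium plate 86 mm (x) x 76 mm (y) x 4 mm, flush with the deck when shut, four black slots over its far end). The pivot line runs along y, 30 mm from the far edge and 56 mm from the near edge of the cover, 2 mm below its upper face; this point lies 33 mm nearer the robot than the pivot, 23 mm from the near edge, midway in y, and moves with the cover.
- cover_c (a joint): angle of the cover of bay_c about its pivot, rad: 0 shut and flush, growing as the near part goes down into the bay and the short far part rises. A latched cover gives only about 0.05 rad under 6 N at the press point and springs back, stop at 0.08. The one unlatched cover turns under about 1 to 2 N, rocks back to -0.15, opens to a stop at 1.45 and stays where it is left.
- bay_d: one of the four identical plug-in bays, an aluminium frame 100 mm (x) by 90 mm (y), top flush with the chassis deck; origin at the centre of its underside, 79 mm below the deck; axes parallel to the chassis's. Its opening, 90 x 80 mm inside 5 mm walls, is filled by the cover and is 77 mm deep and empty below it.
- press_d (a point): point on the upper face of the cover of bay_d (aluminium plate 86 mm (x) x 76 mm (y) x 4 mm, flush with the deck when shut, four black slots over its far end). The pivot line runs along y, 30 mm from the far edge and 56 mm from the near edge of the cover, 2 mm below its upper face; this point lies 33 mm nearer the robot than the pivot, 23 mm from the near edge, midway in y, and moves with the cover.
- cover_d (a joint): angle of the cover of bay_d about its pivot, rad: 0 shut and flush, growing as the near part goes down into the bay and the short far part rises. A latched cover gives only about 0.05 rad under 6 N at the press point and springs back, stop at 0.08. The one unlatched cover turns under about 1 to 2 N, rocks back to -0.15, opens to a stop at 1.45 and stays where it is left.
- driver: screwdriver, 150 mm, lying on the rear of the chassis deck, up to about 25 mm high; bystander, origin in its underside or axis
- dust_cap: brass cap, 22 mm across, 18 mm high, standing on the front of the chassis deck; bystander, origin in its underside
- collar: steel ring, 32 mm across, 12 mm high, lying on the front of the chassis deck; bystander, origin in its underside
- meter: black hand meter, 110 x 60 x 28 mm, lying on the bench; bystander, origin in its underside
- wash_bottle: white closed bottle, 60 mm across, 110 mm high, on the bench; bystander, origin in its underside
- screw_jar: jar, 50 mm across, 60 mm high, on the bench; bystander, origin in its underside
- attenuator: aluminium block, 50 x 30 x 30 mm, on the bench; bystander, origin in its underside

How it is judged:
By the outcome, as a careful person would: the job done as asked, in the order asked, and still so for the second after the job is handed in, with the robot touching nothing.
It also fails if it takes over 48 s, if anything falls off the work surface, if the arm or the gripper's body presses on something with over 40 N, if the wrist force passes 120 N, or if a joint passes its speed limit or range.

## Working session

There is one attempt and no reset: what is moved stays moved. The work goes in short steps, Python scripts to look and compute and a shell command to move; the robot and the scene stay as the last step left them, time stands still between calls to the robot, and variables do not carry over. Pictures are saved under pics/ and viewed, about 8 in all and at most 12, crops included, and the job is handed in when it is done.

```bash
ls; mkdir -p pics
cat > h.py <<'E'
import numpy as np, cv2
from workcell import bot
from scipy.spatial.transform import Rotation as R
def cam(n):
    c=bot.get_calibration(n); K=np.array(c["intrinsics"]);D=np.array(c["D"])
    if n=="wrist":
        o=bot.get_obs();T=np.eye(4);T[:3,:3]=R.from_euler('xyz',o["tcp_rot"],degrees=True).as_matrix();T[:3,3]=o["ee_pos"]
        P=T@np.array(c["T_tool_cam"])
    else:P=np.array(c["pose"])
    return K,D,P
def onplane(c,uv,z):
    K,D,P=c
    p=cv2.undistortPoints(np.array(uv,float).reshape(-1,1,2),K,D).reshape(-1,2)
    d=np.c_[p,np.ones(len(p))]@P[:3,:3].T
    return P[:3,3]+d*((z-P[2,3])/d[:,2])[:,None]
def proj(c,X):
    K,D,P=c;Q=np.linalg.inv(P)
    return cv2.projectPoints(np.array(X,float).reshape(-1,1,3),cv2.Rodrigues(Q[:3,:3])[0],Q[:3,3],K,D)[0].reshape(-1,2)
def shot(n,f):
    im=bot.camera(n); cv2.imwrite("pics/"+f,im[:,:,::-1]); return im
E
python3 - <<'E'
from h import *
o=bot.get_obs();print(o)
ims=[]
for n in("scene","side","wrist"):
    c=cam(n); im=bot.camera(n); 
    for k in("press_a","bay_a"):
        for m in bot.mark_of(n,k)[:6]:
            print(n,k,np.round(m["uv"],1),round(m["confidence"],2),np.round(onplane(c,m["uv"],.085 if k=="press_a" else .006)[0],4))
    for k in("chassis","dust_cap","collar","driver"):
        for m in bot.mark_of(n,k)[:1]: print(n,k,np.round(m["uv"],1),round(m["confidence"],2),np.round(onplane(c,m["uv"],0 if k=="chassis" else .085)[0],4))
    ims.append(im)
w=np.vstack([np.hstack(ims[:2]),np.hstack([ims[2],ims[2]*0])])
cv2.imwrite("pics/a.png",cv2.resize(w[:,:,::-1],(800,600)))
E
```

```text
pics
{'time': 0.0, 'q': array([ 2.08255910e-04,  5.01216551e+00,  1.00339699e+01,  9.50999886e+01,
       -1.49132914e-03,  9.00015617e+01]), 'qd': array([ 0.06191602, -0.06466021,  0.00374151, -0.10282827,  0.04003146,
        0.0861711 ]), 'joint_efforts': array([ 7.68234549e-04, -5.20392072e+01,  4.64802504e+01,  1.63646933e-02,
        2.23589603e-05, -6.77332673e-05]), 'ee_pos': array([ 5.49765732e-01, -5.41989033e-06,  2.30568516e-01]), 'tcp_rot': array([-1.79921816e+02,  1.49345874e-03,  8.99986486e+01]), 'wrist_force': array([-0.01557622,  0.38958064, -0.76194952]), 'torque': array([-0.0209915 , -0.00863135, -0.01955927]), 'opening': 0.08529080586794158}
scene press_a [232.4 183.7] 0.67 [ 0.5287 -0.006   0.085 ]
scene press_a [265.9 190.9] 0.67 [0.5435 0.0841 0.085 ]
scene press_a [191.8 157.9] 0.66 [ 0.4478 -0.1311  0.085 ]
scene press_a [195.5 182.1] 0.65 [ 0.5339 -0.104   0.085 ]
scene press_a [165.2 178.3] 0.57 [ 0.5295 -0.1874  0.085 ]
scene bay_a [196.1 205.1] 0.97 [ 0.5501 -0.1072  0.006 ]
scene bay_a [229. 208.] 0.92 [ 0.55   -0.0153  0.006 ]
scene bay_a [166.7 202.5]
[... 1040 characters left out ...]
259  0.085 ]
wrist press_a [229.5 266.8] 0.96 [ 0.525  -0.1014  0.085 ]
wrist press_a [247.6  93.6] 0.75 [0.5459 0.0805 0.085 ]
wrist press_a [230.9 326.8] 0.6 [ 0.5244 -0.1849  0.085 ]
wrist press_a [237.4 186.1] 0.59 [ 0.5352 -0.0082  0.085 ]
wrist bay_a [254.7 236.9] 0.97 [ 0.5535 -0.1046  0.006 ]
wrist bay_a [257.5 173.7] 0.91 [ 0.5568 -0.0162  0.006 ]
wrist bay_a [264.5  97.5] 0.79 [0.5646 0.0761 0.006 ]
wrist bay_a [246.  292.1] 0.7 [ 0.5411 -0.1939  0.006 ]
wrist chassis [377.8 196.9] 0.53 [ 0.7169 -0.0494  0.    ]
wrist dust_cap [180.6 290.8] 0.97 [ 0.4681 -0.1334  0.085 ]
wrist collar [182.8 158. ] 0.75 [0.4823 0.0206 0.085 ]
wrist driver [377.8 197.6] 0.93 [ 0.679  -0.0205  0.085 ]
```

View pics/a.png

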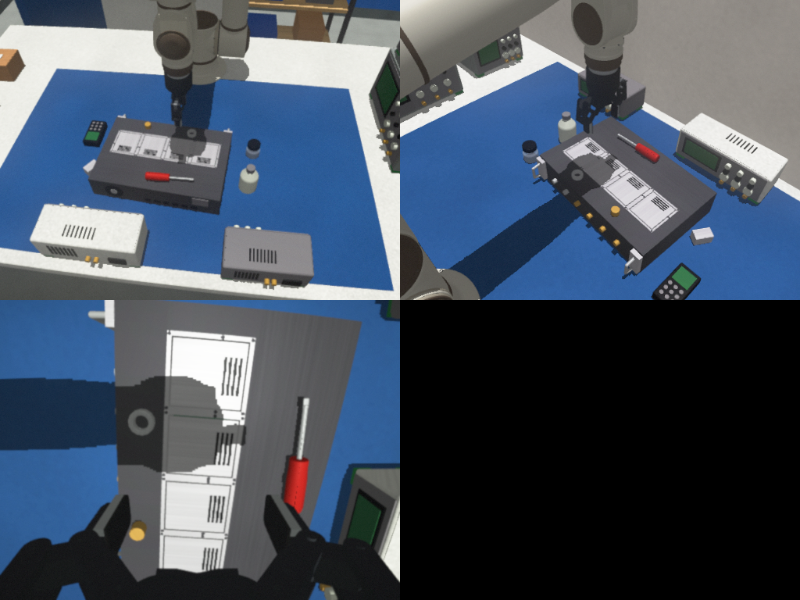

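The picture shows the four white bays in a row running across the chassis, with the slots on their far side. In the wrist view (half-scale panel) the collar is at about (141,122) and the cap at (137,230), both in front of the row. The driver is behind it at (300,150). The detections fit a row with a 90 mm pitch and about -5° yaw. The press points come out at about (.546,.079), (.538,-.011), (.5305,-.101) and (.523,-.190). Next I shut the gripper, turn it so the jaws lie along the row, and descend.

```bash
for i in 1 2; do :; done
python3 -m pendant '[[[0,0,0.8,0,0,0.124,0],[0,0,0.8,0,0,0.124,0],[0,0,0.8,0,0,0.124,0],[0,0,0.8,0,0,0.124,0],[0,0,0.8,0,0,0.124,0]]]' 30
python3 -m pendant '[[[0,0,0.8,0,0,0.124,0],[0,0,0.8,0,0,0.124,0],[0,0,0.8,0,0,0.124,0],[0,0,0.8,0,0,0.124,0],[0,0,0.8,0,0,0.124,0]]]'
python3 -m pendant '[[[0,0,0.8,0,0,0.124,0],[0,0,0.8,0,0,0.124,0],[0,0,0.8,0,0,0.124,0],[0,0,0,0,0,0.1,0]]]'
```

```text
time: 1.47
ee_pos: [0.551, -0.0, 0.1919]
tcp_rot: [179.8, -0.1, 54.1]
wrist_force: [-0.9, -0.4, 0.0]
opening: 0.0261
time: 1.88
ee_pos: [0.551, -0.0, 0.15]
tcp_rot: [179.9, -0.2, 18.3]
wrist_force: [0.9, 0.7, 0.1]
opening: -0.0001
time: 2.22
ee_pos: [0.548, -0.0375, 0.123]
tcp_rot: [-178.2, -0.0, -4.7]
wrist_force: [-0.5, -0.4, -0.4]
opening: 0.0003
```

```bash
python3 -m pendant '[[[0,0,0,0,0,0,0]]]'; python3 -c "
from h import *
o=bot.get_obs();print(o['q'].round(1),o['ee_pos'],o['tcp_rot'],o['qd'].round(1))"
```

```text
time: 2.3
ee_pos: [0.5475, -0.0403, 0.1226]
tcp_rot: [-178.2, 0.0, -5.0]
wrist_force: [-0.0, -0.4, -0.2]
opening: -0.0001
[ -5.2   4.   -2.9  83.    1.8 179.8] [ 0.54752493 -0.04032329  0.12264078] [-1.78159163e+02  9.22221565e-04 -4.95283072e+00] [ 4.4  0.5 -0.9 -0.8  0.2 -1.4]
```

```bash
python3 -m pendant '[[[0,0,0,0,0,-0.12,0],[0,0,0,-0.03,0,-0.12,0],[0,0,0,0,0,-0.06,0],[0,0,0,0,0,0,0]]]'; python3 -c "
from h import *
o=bot.get_obs();print(o['q'].round(1))"
```

```text
time: 2.63
ee_pos: [0.5472, -0.042, 0.1223]
tcp_rot: [180.0, -0.3, 12.8]
wrist_force: [0.7, 0.3, 0.4]
opening: 0.0002
[-4.400e+00  3.700e+00 -3.300e+00  8.270e+01  1.000e-01  1.628e+02]
```

```bash
python3 -m pendant '[[[-0.2,-1.6,0.5,0,0,0,0],[0,-1.6,1.5,0,0,0,0],[0,0,0.8,0,0,0,0],[0,0,0,0,0,0,0]]]'; python3 -c "
from h import *
c=cam('wrist');im=shot('wrist','b.png')
print(bot.get_obs()['wrist_force'])
for m in bot.mark_of('wrist','press_a')[:5]: print(m['confidence'],m['uv'],onplane(c,m['uv'],.085))"
```

```text
time: 2.97
ee_pos: [0.5389, -0.0101, 0.0944]
tcp_rot: [179.9, -0.4, 12.3]
wrist_force: [0.1, 1.0, -0.3]
opening: -0.0005
[-0.0742447  -0.33139359 -0.40906513]
0.92 [391.6, 286.8] [[ 0.52786012 -0.09849476  0.085     ]]
0.64 [93.8, 204.5] [[0.54323926 0.0796995  0.085     ]]
0.63 [252.4, 248.1] [[ 0.53608398 -0.01069055  0.085     ]]
```

View pics/b.png

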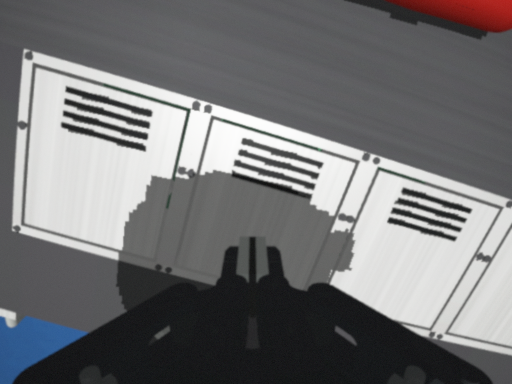

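The shut fingertips, at about (252,240), are over the near half of the third cover, and the press points agree within 3 mm. Now I press down in small steps.

```bash
python3 -m pendant '[[[0,0,0.5,0,0,0,0],[0,0,0.2,0,0,0,0],[0,0,0,0,0,0,0]]]'
python3 -m pendant '[[[0,0,0.12,0,0,0,0],[0,0,0,0,0,0,0]]]';python3 -m pendant '[[[0,0,0.12,0,0,0,0],[0,0,0,0,0,0,0]]]'
```

```text
time: 3.32
ee_pos: [0.5406, -0.0118, 0.0898]
tcp_rot: [179.9, -0.6, 12.2]
wrist_force: [-0.4, -0.2, -0.6]
opening: 0.0
time: 3.48
ee_pos: [0.541, -0.0124, 0.0888]
tcp_rot: [179.9, -0.6, 12.1]
wrist_force: [-0.4, -0.0, 0.2]
opening: -0.0
time: 3.65
ee_pos: [0.5411, -0.0127, 0.0877]
tcp_rot: [179.9, -0.6, 12.1]
wrist_force: [-0.4, -0.2, -0.1]
opening: 0.0001
```

```bash
for k in 1; do python3 -m pendant '[[[0,0,0.15,0,0,0,0],[0,0,0,0,0,0,0]]]'
python3 -m pendant '[[[0,0,0.12,0,0,0,0],[0,0,0,0,0,0,0]]]';python3 -m pendant '[[[0,0,0.1,0,0,0,0],[0,0,0,0,0,0,0]]]';  done
```

```text
time: 3.82
ee_pos: [0.5412, -0.0128, 0.0862]
tcp_rot: [179.9, -0.6, 12.1]
wrist_force: [0.1, -0.3, 0.6]
opening: -0.0001
time: 3.98
ee_pos: [0.5413, -0.0128, 0.085]
tcp_rot: [179.9, -0.7, 12.1]
wrist_force: [-0.7, -0.2, 0.2]
opening: -0.0002
time: 4.15
ee_pos: [0.5414, -0.0128, 0.0845]
tcp_rot: [179.9, -0.7, 12.1]
wrist_force: [-2.6, -0.7, 3.8]
opening: 0.0001
```

```bash
python3 -m pendant '[[[0,0,0.05,0,0,0,0],[0,0,0,0,0,0,0]]]';  python3 -m pendant '[[[-0.2,0,-0.5,0,0.01,0,0],[0,0,-0.5,0,0,0,0],[0,0,0,0,0,0,0]]]'
```

```text
time: 4.32
ee_pos: [0.5414, -0.0128, 0.0846]
tcp_rot: [179.8, -0.7, 12.1]
wrist_force: [-2.1, 0.4, 2.0]
opening: 0.0003
time: 4.57
ee_pos: [0.5389, -0.0132, 0.0948]
tcp_rot: [179.9, -1.3, 12.1]
wrist_force: [0.4, -1.1, -0.2]
opening: 0.0003
```

```bash
python3 -m pendant '[[[0,0,0.8,0,-0.022,0,0],[0,0,0.15,0,0,0,0],[0,0,0,0,0,0,0]]]'; python3 -m pendant '[[[0,0,0.12,0,0,0,0]]]';python3 -m pendant '[[[0,0,0.15,0,0,0,0]]]';python3 -m pendant '[[[0,0,0.15,0,0,0,0]]]'
```

```text
time: 4.82
ee_pos: [0.5394, -0.0132, 0.0849]
tcp_rot: [179.8, 0.0, 12.1]
wrist_force: [0.8, 0.0, 0.9]
opening: -0.0003
time: 4.9
ee_pos: [0.5394, -0.0132, 0.0837]
tcp_rot: [179.8, 0.0, 12.1]
wrist_force: [-3.7, -1.2, 10.0]
opening: 0.0003
time: 4.98
ee_pos: [0.5395, -0.0133, 0.0828]
tcp_rot: [179.8, 0.0, 12.1]
wrist_force: [-6.2, -0.9, 18.4]
opening: 0.0
time: 5.07
ee_pos: [0.5395, -0.0133, 0.0828]
tcp_rot: [179.8, -0.0, 12.1]
wrist_force: [-8.7, -0.3, 18.4]
opening: 0.0001
```

That cover is latched: 10 N at 1 mm of travel, then the stop. The last step reached 18 N, harder than I intended, so from here I stop at the first few newtons. On to the next cover, towards -y.

```bash
python3 -m pendant '[[[0,0,-1.2,0,0,0,0],[-0.9,2.7,0,0,0,0,0],[-0.9,2.8,0,0,0,0,0],[-0.9,2.8,0,0,0,0,0],[0,0,0,0,0,0,0]]]'; python3 -m pendant '[[[0,0,0.5,0,0,0,0],[0,0,0,0,0,0,0]]]'
```

```text
time: 5.48
ee_pos: [0.5309, -0.1013, 0.0956]
tcp_rot: [179.8, -0.1, 12.4]
wrist_force: [-0.1, 0.4, -0.1]
opening: -0.0001
time: 5.65
ee_pos: [0.5306, -0.1025, 0.0897]
tcp_rot: [179.8, -0.0, 12.2]
wrist_force: [-0.4, 1.4, -0.6]
opening: -0.0002
```

```bash
python3 -m pendant '[[[0,0,0.35,0,0,0,0],[0,0,0,0,0,0,0]]]';python3 -m pendant '[[[0,0,0.08,0,0,0,0],[0,0,0,0,0,0,0]]]';python3 -m pendant '[[[0,0,0.08,0,0,0,0],[0,0,0,0,0,0,0]]]'
```

```text
time: 5.82
ee_pos: [0.5305, -0.1014, 0.0851]
tcp_rot: [179.9, 0.0, 12.3]
wrist_force: [-0.1, 0.9, -0.4]
opening: -0.0003
time: 5.98
ee_pos: [0.5306, -0.1002, 0.0839]
tcp_rot: [179.9, 0.0, 12.4]
wrist_force: [0.4, 0.4, -0.0]
opening: 0.0
time: 6.15
ee_pos: [0.5308, -0.0994, 0.0832]
tcp_rot: [179.9, 0.0, 12.5]
wrist_force: [-0.3, -0.5, -0.7]
opening: 0.0002
```

```bash
python3 -m pendant '[[[0,0,0.08,0,0,0,0],[0,0,0,0,0,0,0]]]';python3 -m pendant '[[[0,0,0.1,0,0,0,0],[0,0,0,0,0,0,0]]]'; python3 -m pendant '[[[0,0,0.1,0,0,0,0]]]'
```

```text
time: 6.32
ee_pos: [0.5309, -0.0991, 0.0825]
tcp_rot: [179.8, 0.0, 12.5]
wrist_force: [-0.3, 0.2, -0.1]
opening: -0.0001
time: 6.48
ee_pos: [0.531, -0.099, 0.0816]
tcp_rot: [179.8, 0.0, 12.5]
wrist_force: [0.3, 0.3, 0.0]
opening: 0.0001
time: 6.57
ee_pos: [0.531, -0.099, 0.0807]
tcp_rot: [179.8, -0.0, 12.5]
wrist_force: [1.1, 0.3, 1.7]
opening: 0.0001
```

```bash
python3 -m pendant '[[[0,0,0.07,0,0,0,0]]]';python3 -m pendant '[[[0,0,0.08,0,0,0,0]]]';python3 -m pendant '[[[0,0,0.08,0,0,0,0],[0,0,0,0,0,0,0]]]'; python3 -c "
from h import *
shot('wrist','c.png')"
```

```text
time: 6.65
ee_pos: [0.5311, -0.099, 0.0799]
tcp_rot: [179.8, -0.0, 12.5]
wrist_force: [0.1, -0.1, 0.9]
opening: -0.0003
time: 6.73
ee_pos: [0.5312, -0.099, 0.0792]
tcp_rot: [179.8, -0.0, 12.5]
wrist_force: [-0.5, -0.4, 0.6]
opening: -0.0002
time: 6.9
ee_pos: [0.5313, -0.099, 0.0782]
tcp_rot: [179.8, -0.1, 12.5]
wrist_force: [0.1, -0.4, 1.3]
opening: 0.0001
```

View pics/c.png

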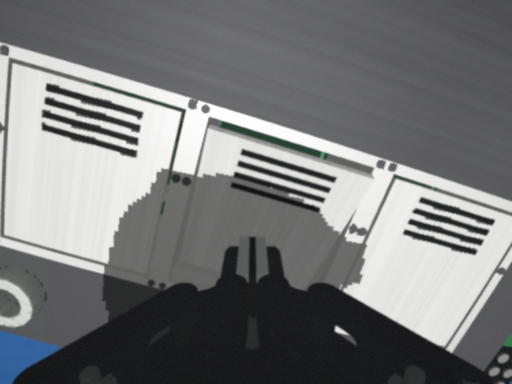

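The far edge of this cover has risen, leaving a gap at about (270,138), and it gives under about 1 N. This is the unlatched one. I lift slightly, align the yaw, then push down.

```bash
python3 -m pendant '[[[0,0,-0.4,0,0,0.1,0],[0,0,0,0,0,0.1,0],[0,0,0,0,0,0.06,0],[0,0,0,0,0,0,0]]]'; python3 -m pendant '[[[0,0,0.5,0,0,0,0],[0,0,0.5,0,0,0,0],[0,0,0.4,0,0,0,0],[0,0,0,0,0,0,0]]]'; python3 -c "
from h import *
o=bot.get_obs();print(o['q'].round(1))"
```

```text
time: 7.28
ee_pos: [0.5308, -0.0989, 0.0818]
tcp_rot: [179.9, -0.0, -3.1]
wrist_force: [1.3, 0.1, -0.1]
opening: 0.0001
time: 7.62
ee_pos: [0.5311, -0.0989, 0.0665]
tcp_rot: [179.9, -0.0, -2.7]
wrist_force: [0.2, 0.2, -1.5]
opening: -0.0001
[-1.050e+01  3.600e+00 -9.600e+00  7.670e+01 -1.000e-01  1.722e+02]
```

```bash
python3 -m pendant '[[[0,0,0.4,0,0,0,0],[0,0,0.4,0,0,0,0],[0,0,0.3,0,0,0,0],[0,0,0,0,0,0,0]]]'; python3 -m pendant '[[[0.3,0,0,0,0,0,0],[0.3,0,0,0,0,0,0],[0,0,0,0,0,0,0]]]';  python3 -c "
from h import *
shot('side','d.png');im=cv2.imread('pics/d.png');cv2.imwrite('pics/d2.png',cv2.resize(im[150:320,190:370],None,fx=3,fy=3))"
```

```text
time: 7.95
ee_pos: [0.5304, -0.0989, 0.0536]
tcp_rot: [179.9, 0.0, -2.5]
wrist_force: [0.1, 0.6, 0.6]
opening: -0.0001
time: 8.2
ee_pos: [0.5359, -0.099, 0.0526]
tcp_rot: [179.9, 0.2, -2.5]
wrist_force: [-0.1, -0.9, 0.6]
opening: 0.0002
```

View pics/d2.png

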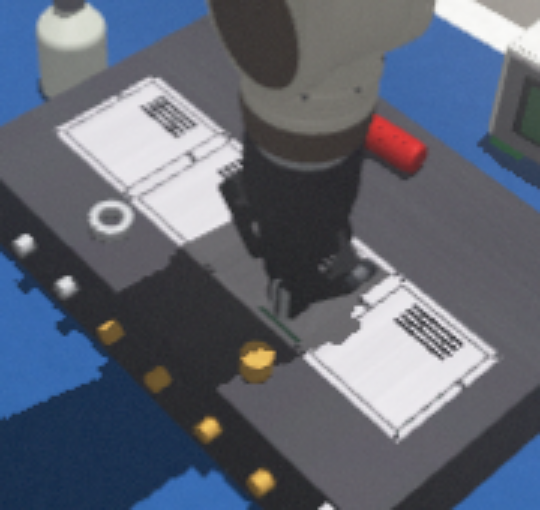

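The side view shows the fingers in the second bay at about (280,300), but shadow hides the cover's angle. I'll look again with the wrist camera and stretch the contrast.

```bash
python3 -c "
from h import *
shot('wrist','e.png')
a=cv2.imread('pics/e.png');b=cv2.resize(cv2.imread('pics/d.png')[215:285,250:335],(400,330),interpolation=cv2.INTER_CUBIC)
g=lambda i:(255*(i/255.)**.5).astype('uint8')
w=np.zeros((384,800,3),'uint8');w[:300,:400]=cv2.resize(g(a),(400,300));w[:330,400:]=g(b);cv2.imwrite('pics/f.png',w)"
```

```text
(no output)
```

View pics/f.png

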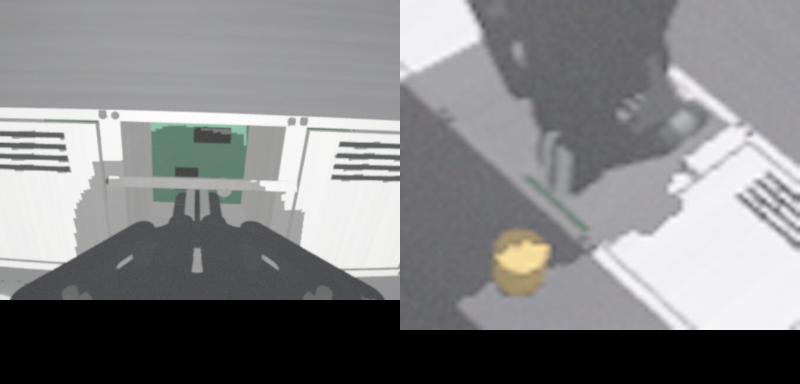

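In the wrist view the cover shows almost edge-on, as a bright bar at row 183, with the green bay floor beyond it. It is already steep, so I keep pushing forward in small steps and watch the force.

```bash
python3 -m pendant '[[[0.2,0,-0.05,0,0,0,0],[0.2,0,-0.05,0,0,0,0],[0,0,0,0,0,0,0]]]'; python3 -m pendant '[[[0.15,0,0,0,0,0,0],[0,0,0,0,0,0,0]]]';python3 -m pendant '[[[0.15,0,0,0,0,0,0],[0,0,0,0,0,0,0]]]'
```

```text
time: 8.55
ee_pos: [0.54, -0.0992, 0.054]
tcp_rot: [179.9, 0.2, -2.5]
wrist_force: [-0.2, 0.2, 0.4]
opening: 0.0002
time: 8.72
ee_pos: [0.5417, -0.0992, 0.054]
tcp_rot: [179.9, 0.2, -2.5]
wrist_force: [-0.1, -0.7, 0.3]
opening: 0.0
time: 8.88
ee_pos: [0.5432, -0.0993, 0.0539]
tcp_rot: [179.9, 0.2, -2.5]
wrist_force: [-0.2, 0.9, -0.0]
opening: -0.0001
```

```bash
python3 -m pendant '[[[0.12,0,0,0,0,0,0],[0,0,0,0,0,0,0]]]'; python3 -m pendant '[[[0.1,0,0,0,0,0,0]]]';python3 -m pendant '[[[0.1,0,0,0,0,0,0]]]';  python3 -c "
from h import *
shot('wrist','g.png');a=cv2.imread('pics/g.png');cv2.imwrite('pics/g2.png',cv2.resize((255*(a/255.)**.5).astype('uint8')[100:300,100:400],None,fx=2.5,fy=2.5))"
```

```text
time: 9.05
ee_pos: [0.5445, -0.0994, 0.0539]
tcp_rot: [179.9, 0.2, -2.5]
wrist_force: [-1.0, -0.3, -0.2]
opening: 0.0004
time: 9.13
ee_pos: [0.5455, -0.0994, 0.0538]
tcp_rot: [179.9, 0.2, -2.5]
wrist_force: [-1.4, -0.2, -0.7]
opening: -0.0002
time: 9.22
ee_pos: [0.546, -0.0994, 0.0537]
tcp_rot: [179.9, 0.3, -2.5]
wrist_force: [-6.7, -0.7, 2.9]
opening: 0.0
```

View pics/g2.png

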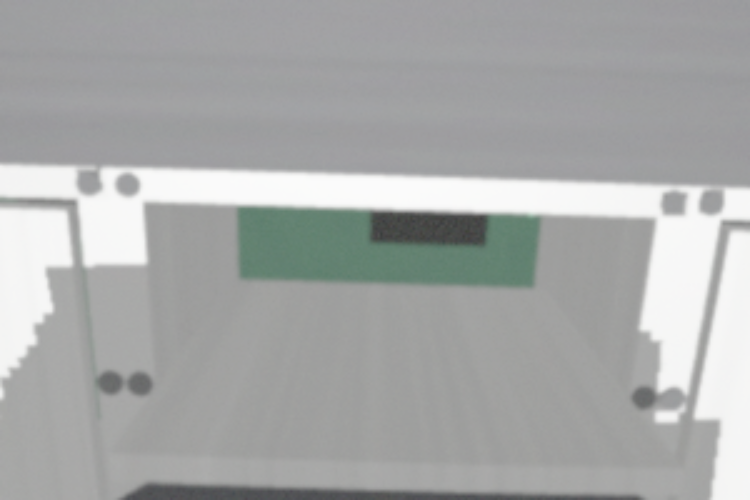

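The force rises at the stop, and the wrist view now looks down the cover's underside as it stands upright. I back off, go straight up and check.

```bash
python3 -m pendant '[[[-0.4,0,0,0,0,0,0],[-0.5,0,0,0,0,0,0],[0,0,0,0,0,0,0]]]'; python3 -m pendant '[[[0,0,-1.5,0,0,0,0],[0,0,-2.5,0,0,0,0],[0,0,-3,0,0,0,0],[0,0,-3,0,0,0,0],[-2,0,-3,0,0,0,0]]]';python3 -m pendant '[[[-2.5,0,-1,0,0,0,0],[-3,0,0,0,0,0,0],[-2,0,0,0,0,0,0],[0,0,0,0,0,0,0],[0,0,0,0,0,0,0]]]';  python3 -c "
from h import *
w=np.zeros((384,800,3),'uint8')
g=lambda i:(255*(i/255.)**.6).astype('uint8')
shot('side','s.png');shot('wrist','w.png')
w[:300,:400]=cv2.resize(g(cv2.imread('pics/w.png')),(400,300));w[:370,400:]=cv2.resize(g(cv2.imread('pics/s.png')[155:315,205:378]),(400,370));cv2.imwrite('pics/h.png',w)
for n in('wrist','side'):
  for k in('dust_cap','collar','driver'):
    c=cam(n)
    for m in bot.mark_of(n,k)[:1]: print(n,k,round(m['confidence'],2),onplane(c,m['uv'],.085).round(3))
"
```

```text
time: 9.52
ee_pos: [0.5369, -0.0991, 0.0539]
tcp_rot: [179.9, 0.2, -2.5]
wrist_force: [0.5, -0.6, 0.8]
opening: 0.0002
time: 9.93
ee_pos: [0.5155, -0.0974, 0.1813]
tcp_rot: [-180.0, 0.7, -2.5]
wrist_force: [1.1, -1.5, 1.3]
opening: -0.0003
time: 10.35
ee_pos: [0.4395, -0.0945, 0.2025]
tcp_rot: [179.9, -0.2, -2.5]
wrist_force: [0.8, -0.2, 0.8]
opening: -0.0002
wrist dust_cap 0.7 [[ 0.465 -0.132  0.085]]
wrist collar 0.87 [[0.481 0.025 0.085]]
side dust_cap 0.53 [[ 0.468 -0.137  0.085]]
side collar 0.7 [[0.481 0.018 0.085]]
side driver 0.89 [[ 0.679 -0.023  0.085]]
```

View pics/h.png

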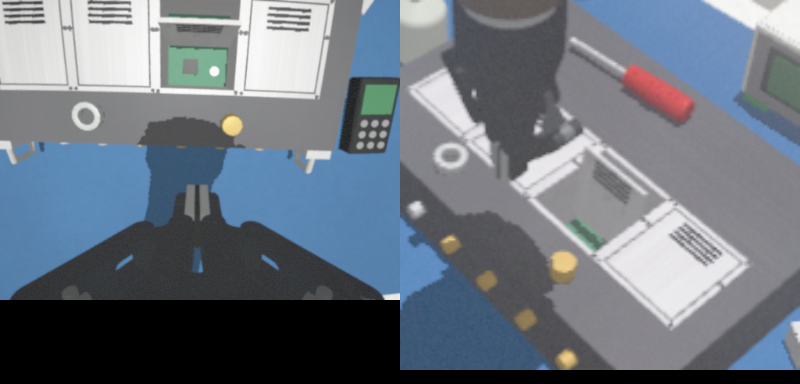

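The cover stands nearly upright: its edge is at (200,22) in the wrist view and the raised slotted end at (620,175) in the side view. The bay is open, and the cap, collar and driver are where they were. Handing in.

```bash
python3 -c "
from h import *
print(bot.get_obs()['time'],bot.job_done())"
```

```text
the job is handed in; nothing more can be done
10.75 None
```

The unlatched cover is open and standing nearly upright, and the job was handed in at about 10.8 s with the arm clear. It is the cover second from the robot's right, at about y = -0.10.

- **Finding it:** I pressed two of the four covers. The third from the right was latched. The second from the right gave under about 1 N and its far edge rose, so I stopped there and left the outer two unpressed.
- **Opening it:** I pushed the near end down and then forward with the shut fingertips until the force rose to 6.7 N, which I took to be the 1.45 rad stop. Then I backed off and went straight up.
- **Last checks:** The wrist and side pictures show the cover standing nearly upright with the bay open. The dust cap, collar and driver measured within about 5 mm of their first positions, which is within the detection error. I did not measure the final cover angle beyond the pictures and the force, and I did not re-measure the things on the bench.
- **What went less well:**
  - On the latched cover my second press went past gentle and briefly reached about 18 N, with the cover at its stop.
  - Early on, the last joint reached the end of its range (179.8° of 180°) during a turn, which swung the tool about 40 mm sideways in free air. I turned it back; nothing was touched.

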